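Peel the top drip tray off the stuck stack and hold it under the bowl on the lathe

TASK

The bowl on the lathe is about to be oiled, and the nested drip trays have stuck together: take the top tray by one corner and peel it off, raising that corner first while the opposite corner still sits in the stack, so that the rest of the stack stays standing where it is. Carry the tray to the lathe and hold it level close under the bowl, with the bowl's underside over the inside of the tray from rim to foot, clear of the lathe and never touching the bowl, and leave the gouge, the tool rest and the wax tin alone. Finish while still holding the tray there in the air: do not put it down or let go.

Things in the scene. Friction and masses are not known exactly. Their poses are not given: they have to be found in the camera images.
- tray: top tray of the stack, loose, grey plastic, open-topped, 280 (x) x 200 (y) x 40 mm, 130 to 230 g. Origin: centre of its underside, z up. Corners cut at 45 degrees, 36 mm off each side. Upright rim 9 mm thick all round, 24 to 40 mm above the origin; neck and floor below nest in the next tray. It sticks: a straight pull needs 7 to 11 N plus its weight for the first 8 mm, one corner about half
- stack: the six nested trays left below, one loose lump of 1.3 kg on the bench; same outline, x and y axes as the top tray. Origin: centre of its underside. Its rim's top is 120 mm above the origin, rims 16 mm apart; the top tray's origin sits at 96 and its rim's top at 136 mm. All rims lie on one another, flush outside: fingertips over 16 mm below the top would pinch the next tray too
- tray_corner0 (a point): top of the top tray's rim, mid-thickness, in the middle of the cut corner on its -x +y side (119 and 79 mm from the tray's centre along x and y); the rim there is straight for 51 mm, at 45 degrees to x and y. The opposite corner is tray_corner2.
- tray_corner1 (a point): top of the top tray's rim, mid-thickness, in the middle of the cut corner on its -x -y side (119 and 79 mm from the tray's centre along x and y); the rim there is straight for 51 mm, at 45 degrees to x and y. The opposite corner is tray_corner3.
- tray_corner2 (a point): top of the top tray's rim, mid-thickness, in the middle of the cut corner on its +x -y side (119 and 79 mm from the tray's centre along x and y); the rim there is straight for 51 mm, at 45 degrees to x and y. The opposite corner is tray_corner0.
- tray_corner3 (a point): top of the top tray's rim, mid-thickness, in the middle of the cut corner on its +x +y side (119 and 79 mm from the tray's centre along x and y); the rim there is straight for 51 mm, at 45 degrees to x and y. The opposite corner is tray_corner1.
- lathe: bench woodturning lathe, fixed. Origin: on the bench, under the middle of the bowl; y along the spindle, bowl's mouth to +y. Bed x -62 to 62, y -420 to 280 mm, top 95 mm above the bench, free beyond the bowl. Headstock x -90 to 90, y -400 to -160, 355 mm high. Chuck 103 mm in diameter, y -135 to -40 mm, axis 275 mm high. Motor x 95 to 245, y -400 to -230, 160 mm high
- bowl: the turned wooden bowl held by its foot in the lathe's chuck, fixed, axis horizontal along the lathe's y, 275 mm above the bench. Origin: on its axis at mid-depth. Mouth (rim) 150 mm in diameter at y = +37.5 mm, narrowing to the 68 mm foot at y = -37.5 mm.
- bowl_rim_low (a point): lowest point of the bowl's rim, 200 mm above the bench, 105 mm above the lathe's bed
- bowl_foot_low (a point): lowest point of the bowl's foot, at the chuck, 241 mm above the bench, 75 mm from bowl_rim_low along the lathe's -y
- gouge: bystander: turning gouge, 470 mm long, wooden handle 32 mm thick, lying on the bench; origin at the handle's end on its axis, x along it to the steel tip
- toolrest: bystander: the lathe's T-shaped tool rest, 200 mm bar with a 110 mm stem to its -y, 25 mm high, lying on the bench; origin under the middle of the bar
- wax_tin: bystander: round tin, 84 mm in diameter, 45 mm high, on the bench; origin at the centre of its underside

How it is judged:
By the outcome, as a careful person would: the job done as asked, in the order asked, and still so for the second after the job is handed in, while the arm keeps its last pose, push and grip.
It also fails if it takes over 48 s, if anything falls off the work surface, if the arm or the gripper's body presses on something with over 40 N, if the wrist force passes 120 N, or if a joint passes its speed limit or range.

ROBOT

A 7-joint arm with a two-finger parallel gripper is mounted at the origin on the work surface. World frame = base frame: x ahead of the robot, y to its left, z up, the work surface at z = 0. Lengths are in m, angles in rad, forces in N, time in s.
With the tool pointing down it reaches from about 0.425 to 1.025 m from the base axis. Payload 9.4 kg.
Tool frame: the origin (TCP) lies at the very end of the fingers, on their centre line; the grasp point (between the pads) lies 19 mm behind it; z points along the fingers, y is the direction in which the jaws open and shut (so a half turn about z gives the same grasp; the last joint's range is limited). The gripper opens to 85 mm and grips with 20 to 120 N. Pads are 22 mm wide; open, the fingers measure 114 mm over their backs; the gripper's body (76 mm by 85 mm) begins 54 mm behind the grasp point. The pads swing forward as they close: fully open they stand 13 mm farther back than shut.
Start: joints at [-1.289, 0.599, -0.003, 1.599, 0.002, 0.943, -0.08], TCP at [0.255, 0.679, 0.231] pointing down, gripper open.
Joint ranges: [-2.57, 2.57], [-0.35, 1.97], [-1.29, 1.29], [0.11, 2.56], [-1.05, 4.19], [0.11, 1.86], [-2.63, 2.63]. Speed limits (rad/s): [2.22, 2.22, 3.01, 3.01, 3.14, 3.14, 3.14].

INTERFACE

Orientations are given as a rotation vector (axis times angle).
In Python, from rig import status, optics, hand_in gives the robot as it stands.
- The arm moves only by the tool apply_moves, never from a script. Its argument "rows" is a list that holds one entry, the list of rows, each a list of 7 numbers: the shift along the world's x, y, z scaled (see below), then the turn, a rotation vector about the world's x, y, z scaled (see below), then the opening, from 0 (shut) to 1 (fully open). In form: [[[dx, dy, dz, wx, wy, wz, claw], ...]]. A call has 1 to 8 rows; each row shifts and turns the pose as measured when the row begins; what a row does not reach is not made up. The controller multiplies each number of a shift by 0.02 m and each number of a turn by 45 degrees. A row lasts 1/10 s, in which the tool goes at most 50 mm and 8.59 degrees, less where a joint would pass 70% of its speed; a pose out of reach is approached as far as the arm can. A call with a number of a shift or a turn outside -1 to 1 is refused whole. A call with a gripper value outside its range is refused whole. The fingers move at their own pace and stop on an object; "squeeze" is the grip in N (left out, the last holds). Time passes only in rows, so rows that do not move let the fingers close. It gives the time, the measured TCP pose, the force and the opening at its end, in the units of the state.
- status.get_state(): the state, without advancing time (a new reading comes with each control period).
- optics.get_image(name): name is "scene" or "top"; returns a dict with "image" (480x640x3 uint8, red, green, blue), "camera_matrix" (3x3 intrinsics, pixels), "world_to_cam" (4x4, takes a point from world to camera coordinates). Camera axes: x right, y down, z forward; pixel columns grow to the right and rows downward; lengths in m; the calibration is good to about 2 mm. A picture is of the moment at which its call begins. There is no depth.
- hand_in(): hands the job in, once; it reports no verdict.
Trained networks look in the newest picture that a camera, given by its name, has taken for a name from the list of things; names that differ only in an ending like _2 or _b are one class to them, and where a whole thing is asked for, a point or a joint stands for the part that bears it (a point fixed in the world has none). Each returns a list of dicts, best first, with "p" (0 to 1); they miss things now and then, are a little off and sometimes report something else, mostly with a low value. They report only what shows in the picture. A call takes as long as a camera call.
- optics.boxes_of(camera, target): "xy" ([column, row] in pixels, amid what is visible of it).
- optics.pinpoint(camera, target): "xy" ([column, row] in pixels: a listed point, or the origin of a listed thing).
The state is a dict: "time_s": time; "joint_pos": joint angles; "qvel": joint speeds; "joint_efforts": joint torques, N m; "ee_pos": TCP position; "tcp_rot": TCP orientation; "force": force on the tool from outside, world axes, zero at the start; "ft_torque": the same for the moment, N m; "gripper_width": opening from 0.0 (shut) to 1.0 (fully open).
Only numpy, scipy, OpenCV 4.12 (cv2) and the standard library are available. Lean on these libraries where they do the work, as an engineer would, in place of code of your own. Each camera call takes 0.05 s, during which the arm holds its last target.

## Working session

There is one attempt and no reset: what is moved stays moved. The work goes in short steps, Python scripts to look and compute and a tool call to move; the robot and the scene stay as the last step left them, time stands still between calls to the robot, and variables do not carry over. Pictures are saved under pics/ and viewed, and the job is handed in when it is done.

Besides the shell and the picture viewer there is one more tool, called after ">>>" as name(argument=value, ...) on one line, values as JSON. apply_moves: Moves the arm, as the interface text tells. Its arguments: {"type":"object","properties":{"rows":{"type":"array"},"squeeze":{"type":"number"}},"required":["rows"]}

```bash
ls; mkdir -p pics
python3 - <<'E'
from rig import status, optics
import cv2
print(status.get_state())
for n in ("scene","top"):
    r=optics.get_image(n); cv2.imwrite(f"pics/{n}0.png",r["image"][:,:,::-1]); print(r["camera_matrix"],r["world_to_cam"])
    for t in ["tray","stack","tray_corner0","tray_corner1","tray_corner2","tray_corner3","lathe","bowl","bowl_rim_low","bowl_foot_low","gouge","toolrest","wax_tin"]:
        print(n,t,[( [round(float(v)) for v in d["xy"]],round(d["p"],2)) for d in optics.pinpoint(n,t)][:3])
E
```

```text
pics
{'time_s': 0.0, 'joint_pos': array([-1.28870485,  0.60014839, -0.0025676 ,  1.60013832,  0.00177729,
        0.94289969, -0.07982525]), 'qvel': array([ 9.79822566e-05, -7.67828831e-04,  1.53948732e-04, -5.88058667e-04,
        8.72787609e-04, -1.01991917e-03,  6.83204958e-05]), 'joint_efforts': array([-2.70934543e-04, -7.76465750e+01,  1.56441696e+00, -2.58017850e+01,
        1.22597531e-02,  8.89218994e-03,  2.97077626e-06]), 'ee_pos': array([0.25440652, 0.67838597, 0.23039678]), 'tcp_rot': array([-5.60477585e-01, -3.09101686e+00,  2.48522606e-03]), 'force': array([-0.76051008, -0.55567859, -0.1785722 ]), 'ft_torque': array([-0.00683295,  0.01905339,  0.043758  ]), 'gripper_width': 0.9996254808455272}
[[557.06123397   0.         317.82776295]
 [  0.         557.06123397 233.61536737]
 [  0.           0.           1.        ]] [[ 0.46979386  0.88275211  0.00651458 -0.24224712]
 [ 0.48984513 -0.25453831 -0.83382372 -0.12942474]
 [-0.73440144  0.3949164  -0.55199236  1.73719293]
 [ 0.          0.          0.          1.        ]]
scene tray [([428, 236], 0.65)]
scene stack [([424,
[... 947 characters left out ...]
[ 0.          0.          0.          1.        ]]
top tray [([204, 243], 0.9), ([217, 292], 0.39)]
top stack [([404, 239], 0.57)]
top tray_corner0 [([183, 193], 0.82), ([243, 205], 0.74), ([216, 294], 0.58)]
top tray_corner1 [([183, 193], 0.82), ([243, 205], 0.74), ([216, 294], 0.58)]
top tray_corner2 [([183, 193], 0.82), ([243, 205], 0.74), ([216, 294], 0.58)]
top tray_corner3 [([183, 193], 0.82), ([243, 205], 0.74), ([216, 294], 0.58)]
top lathe [([402, 237], 0.78), ([317, 291], 0.46)]
top bowl [([424, 216], 0.89)]
top bowl_rim_low [([407, 225], 0.94)]
top bowl_foot_low []
top gouge [([462, 339], 0.58)]
top toolrest [([333, 184], 0.74)]
top wax_tin [([319, 293], 0.75), ([331, 183], 0.18)]
```

View pics/scene0.png

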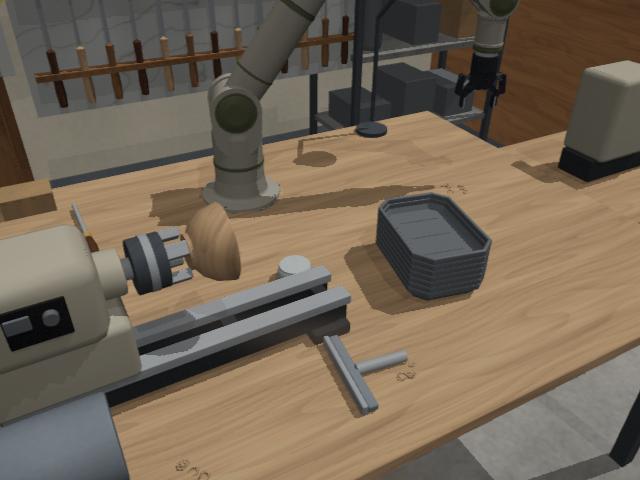

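View pics/top0.png

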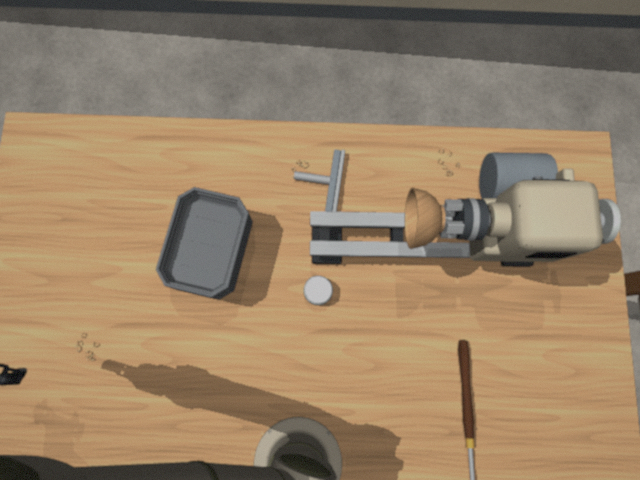

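The scene picture shows the stack at about (432,240), the bowl at (213,245), the tin at (295,268) and the tool rest at (355,372). The top picture shows the tray at (204,243), the bowl at (422,218) with its mouth to the left (+y), and the gouge at (467,400). Next I'll localise everything.

```bash
cat > h.py <<'E'
import numpy as np, cv2
from scipy.optimize import least_squares
from scipy.spatial.transform import Rotation as R
from rig import status, optics
def cam(n):
    r=optics.get_image(n); return r["image"],r["camera_matrix"],r["world_to_cam"]
def proj(P,K,T):
    P=np.atleast_2d(P); c=P@T[:3,:3].T+T[:3,3]; u=c@K.T; return u[:,:2]/u[:,2:]
def back(xy,z,K,T):
    Ri=T[:3,:3].T; o=-Ri@T[:3,3]; d=Ri@np.linalg.inv(K)@np.array([xy[0],xy[1],1.]); return o+d*(z-o[2])/d[2]
def tri(obs):
    A=[];b=[]
    for xy,K,T in obs:
        Ri=T[:3,:3].T;o=-Ri@T[:3,3];d=Ri@np.linalg.inv(K)@np.array([*xy,1.]);d/=np.linalg.norm(d);M=np.eye(3)-np.outer(d,d);A.append(M);b.append(M@o)
    return np.linalg.lstsq(np.vstack(A),np.hstack(b),rcond=None)[0]
E
python3 - <<'E'
from h import *
C={n:cam(n) for n in("scene","top")}
for n in C:
    K,T=C[n][1:]
    print(n,"corners",[ (np.round(back(d["xy"],.136,K,T),3)[:2],round(d["p"],2)) for d in optics.pinpoint(n,"tray_corner0")])
    for t,z in [("tray",.096),("stack",0),("bowl",.275),("bowl_rim_low",.2),("bowl_foot_low",.241),("wax_tin",0),("gouge",.016),("toolrest",0),("lathe",0)]:
        print(n,t,[ (np.round(back(d["xy"],z,K,T),3)[:2],round(d["p"],2)) for d in optics.pinpoint(n,t)])
E
python3 - <<'E'
import cv2
a=cv2.imread('pics/top0.png'); cv2.imwrite('pics/t1.png',cv2.resize(a[170:320,140:340],None,fx=4,fy=4,interpolation=cv2.INTER_CUBIC))
cv2.imwrite('pics/t2.png',cv2.resize(a[140:290,300:500],None,fx=4,fy=4,interpolation=cv2.INTER_CUBIC))
a=cv2.imread('pics/scene0.png'); cv2.imwrite('pics/s1.png',cv2.resize(a[170:320,340:540],None,fx=4,fy=4,interpolation=cv2.INTER_CUBIC))
E
```

```text
scene corners [(array([0.491, 0.375]), 0.86), (array([0.449, 0.228]), 0.77), (array([0.679, 0.173]), 0.57)]
scene tray [(array([0.579, 0.278]), 0.93)]
scene stack [(array([0.583, 0.277]), 0.76)]
scene bowl [(array([ 0.627, -0.296]), 0.63)]
scene bowl_rim_low []
scene bowl_foot_low [(array([ 0.625, -0.323]), 0.81)]
scene wax_tin [(array([ 0.474, -0.044]), 0.91), (array([ 0.244, -0.187]), 0.22)]
scene gouge []
scene toolrest [(array([ 0.799, -0.075]), 0.75)]
scene lathe [(array([ 0.62 , -0.291]), 0.55)]
top corners [(array([0.679, 0.176]), 0.98), (array([0.715, 0.329]), 0.91), (array([0.487, 0.376]), 0.9), (array([0.442, 0.215]), 0.7)]
top tray [(array([0.583, 0.281]), 0.76)]
top stack []
top bowl [(array([ 0.628, -0.286]), 0.58)]
top bowl_rim_low [(array([ 0.632, -0.248]), 0.65)]
top bowl_foot_low [(array([ 0.576, -0.24 ]), 0.5)]
top wax_tin [(array([ 0.454, -0.035]), 0.78)]
top gouge [(array([ 0.335, -0.454]), 0.81), (array([ 0.699, -0.354]), 0.54)]
top toolrest [(array([ 0.792, -0.076]), 0.63)]
top lathe [(array([ 0.631, -0.292]), 0.85)]
```

View pics/t1.png

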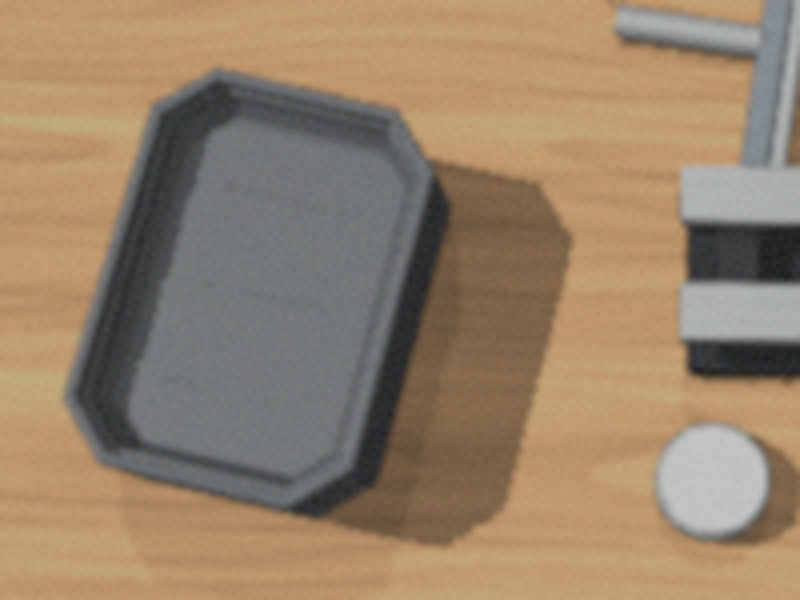

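View pics/t2.png

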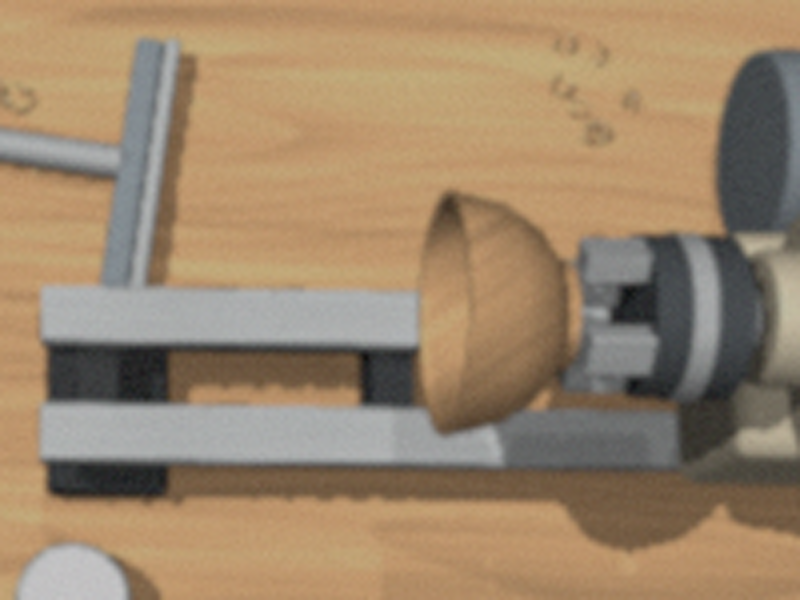

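View pics/s1.png

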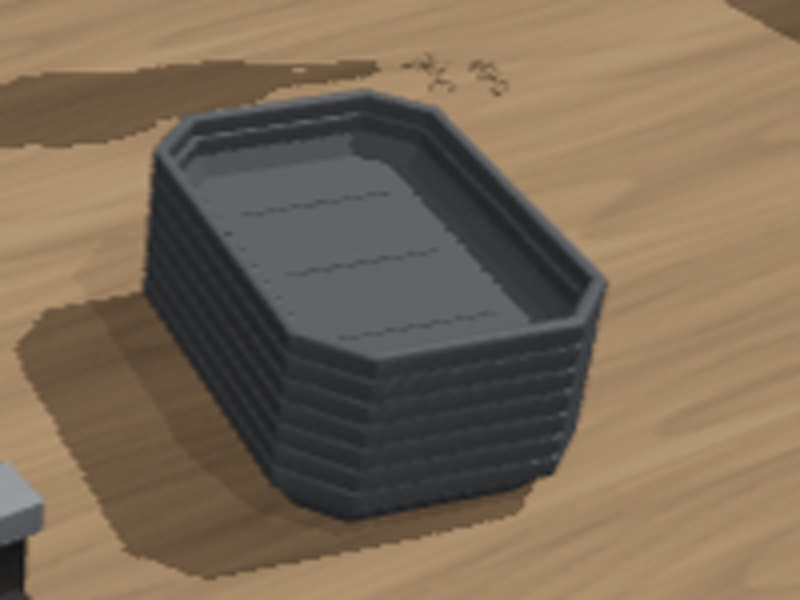

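```bash
cat > fit.py <<'E'
from h import *
C={n:cam(n) for n in("scene","top")}
def un(c,off): return (np.array(c,float)+.5)/4-.5+np.array(off)
loc=np.array([(140,64),(140,-64),(104,-100),(-104,-100),(-140,-64),(-140,64),(-104,100),(104,100)])/1000.
tp=un([(218,70),(397,110),(435,180),(354,463),(287,508),(103,462),(68,398),(153,103)],(140,170))
sc=un([(587,322),(377,362),(288,333),(157,152),(187,118),(363,92),(437,108),(605,280)],(340,170))
def W(p,z): 
    c,s=np.cos(p[2]),np.sin(p[2]); return np.c_[loc@np.array([[c,s],[-s,c]])+p[:2],np.full(8,z)]
for use in ("top","scene","both"):
  def f(p):
    r=[]
    if use!="scene": r.append(proj(W(p,p[3]),*C["top"][1:])-tp)
    if use!="top": r.append(proj(W(p,p[3]),*C["scene"][1:])-sc)
    if use!="both": r.append(np.full((8,2),(p[3]-.136)*1e4))
    return np.vstack(r).ravel()
  s=least_squares(f,[.58,.28,-.28,.136],loss="soft_l1"); print(use,s.x,np.degrees(s.x[2]),np.abs(s.fun).max(),np.sqrt((s.fun**2).mean()))
# bowl / lathe
rp,rm=un([(452,190),(435,433)],(300,140))
a,b=back(rp,.275,*C["top"][1:]),back(rm,.275,*C["top"][1:]); print("rim",a,b,np.linalg.norm(a-b),(a+b)/2,"yaw",np.degrees(np.arctan2(*(a-b)[[1,0]])))
for c in [(40,287),(418,290),(40,345),(40,405),(680,467),(40,465)]:
    print(c,back(un(c,(300,140)),.095,*C["top"][1:]))
for c in [(330,270),(350,294),(325,291),(120,348),(110,385)]: print("scene",c,back(c,.095,*C["scene"][1:]))
E
python3 fit.py
python3 - <<'E'
import cv2
a=cv2.imread('pics/scene0.png'); cv2.imwrite('pics/s2.png',cv2.resize(a[190:390,100:360],None,fx=3,fy=3,interpolation=cv2.INTER_CUBIC))
E
```

```text
top [ 0.58292932  0.27311379 -0.20261249  0.13599989] -11.608840690250483 2.4298023020380697 0.5804045552764489
scene [ 0.58448855  0.27409057 -0.20469057  0.13599984] -11.727905831702012 1.3746961889459612 0.4565450058938829
both [ 0.58341306  0.2742131  -0.20305369  0.13465978] -11.634119266224236 2.4710671860302114 0.7635135244002678
rim [ 0.70550684 -0.26264582  0.275     ] [ 0.55330806 -0.25048288  0.275     ] 0.1526840030707154 [ 0.62940745 -0.25656435  0.275     ] yaw -4.569070521906785
(40, 287) [ 0.68311322 -0.01133816  0.095     ]
(418, 290) [ 0.68955708 -0.27806196  0.095     ]
(40, 345) [ 0.64124683 -0.01259597  0.095     ]
(40, 405) [ 0.59847838 -0.01388088  0.095     ]
(680, 467) [ 0.56860144 -0.45912635  0.095     ]
(40, 465) [ 0.5562504  -0.01514956  0.095     ]
scene (330, 270) [ 0.58817966 -0.00837457  0.095     ]
scene (350, 294) [ 0.68106326 -0.01153269  0.095     ]
scene (325, 291) [ 0.64780591 -0.05371159  0.095     ]
scene (120, 348) [ 0.61696769 -0.47469583  0.095     ]
scene (110, 385) [ 0.69975522 -0.50862957  0.095     ]
```

View pics/s2.png

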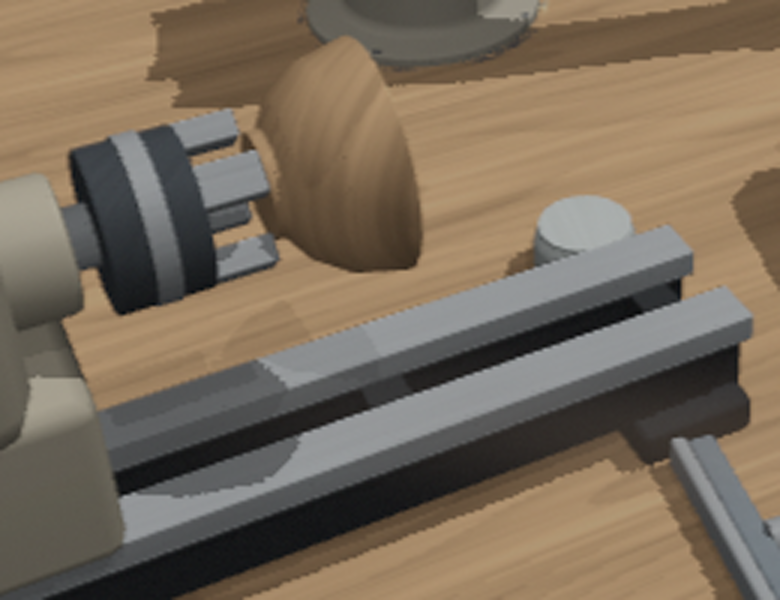

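>>> apply_moves(rows=[[[0.7,-0.95,0,0,0,0.08,0.5],[0.7,-0.95,0,0,0,0.08,0.5],[0.7,-0.95,0,0,0,0.08,0.5],[0.7,-0.95,0,0,0,0.08,0.5],[0.7,-0.95,0,0,0,0.08,0.5],[0.7,-0.95,0,0,0,0.08,0.5],[0.7,-0.95,0,0,0,0.08,0.5],[0.7,-0.95,0,0,0,0.08,0.5]]], squeeze=25)

```text
time_s: 3.4
ee_pos: [0.3657, 0.5249, 0.231]
tcp_rot: [0.267, -3.129, -0.002]
force: [0.8, 0.1, 0.9]
gripper_width: 0.5
```

>>> apply_moves(rows=[[[0.73,-0.94,0,0,0,0.065,0.5],[0.73,-0.94,0,0,0,0.065,0.5],[0.73,-0.94,0,0,0,0.065,0.5],[0.73,-0.94,0,0,0,0.065,0.5],[0.73,-0.94,0,0,0,0.065,0.5],[0.73,-0.94,0,0,0,0.065,0.5],[0.73,-0.94,0,0,0,0.065,0.5],[0.73,-0.94,0,0,0,0.065,0.5]]])

```text
time_s: 4.2
ee_pos: [0.4876, 0.3678, 0.2321]
tcp_rot: [-0.923, 3.003, 0.003]
force: [0.3, 0.5, 0.4]
gripper_width: 0.498
```

>>> apply_moves(rows=[[[0,0,-0.8,0,0,0,0.45],[0,0,-0.8,0,0,0,0.45],[0,0,-0.8,0,0,0,0.45],[0,0,0,0,0,0,0.45]]])

```text
time_s: 4.6
ee_pos: [0.4923, 0.3627, 0.1838]
tcp_rot: [-0.912, 3.003, 0.001]
force: [-0.2, -0.6, 0.4]
gripper_width: 0.451
```

```bash
cat > look.py <<'E'
from h import *
import sys
def look(tag,pts,crops,z=4):
    s=status.get_state(); print(s["time_s"],np.round(s["ee_pos"],4),np.round(s["tcp_rot"],3),s["gripper_width"])
    tr=R.from_rotvec(s["tcp_rot"]); print("jaw yaw",np.degrees(np.arctan2(*tr.as_matrix()[[1,0],1])),"z",tr.as_matrix()[:,2].round(4))
    for n,(x,y,w,h) in crops.items():
        im,K,T=cam(n); im=np.ascontiguousarray(im[:,:,::-1]); c=cv2.resize(im[y:y+h,x:x+w],None,fx=z,fy=z,interpolation=cv2.INTER_CUBIC)
        for p in list(pts)+[s["ee_pos"]]:
            q=(proj(p,K,T)[0]-[x,y]+.5)*z-.5; cv2.drawMarker(c,tuple(int(v) for v in q.round()),(0,0,255) if p is not s["ee_pos"] else (0,255,0),cv2.MARKER_CROSS,10,1)
        cv2.imwrite(f"pics/{tag}_{n}.png",c)
E
python3 - <<'E'
from look import *
a=np.radians(-11.65); Rm=np.array([[np.cos(a),-np.sin(a)],[np.sin(a),np.cos(a)]])
P=[np.r_[Rm@np.array([i*.119,j*.079])+[.5835,.2737],.136] for i in(-1,1) for j in(-1,1)]
look("hov",P,{"top":(140,170,190,150),"scene":(350,130,190,150)})
E
```

```text
4.6 [0.4923 0.3627 0.1838] [-9.120e-01  3.003e+00  1.000e-03] 0.45061995891090834
jaw yaw 123.78727265121373 z [ 0.0033  0.0018 -1.    ]
```

View pics/hov_top.png

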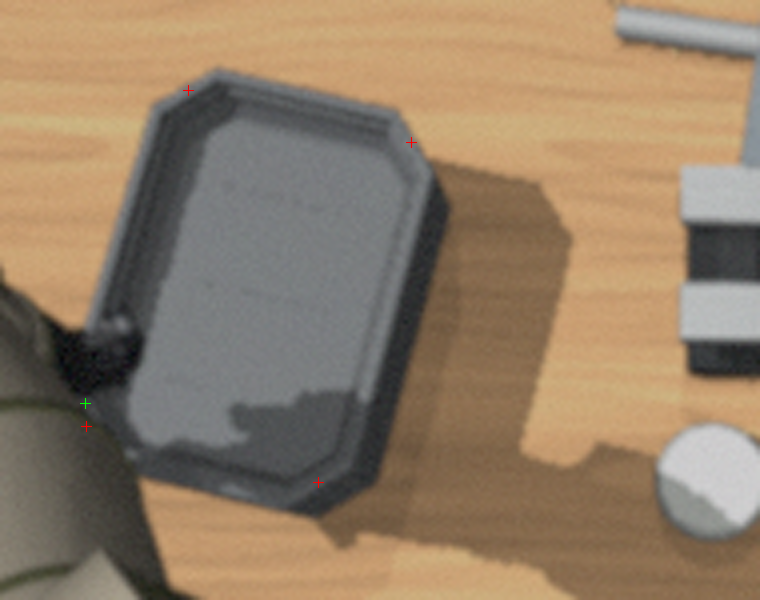

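View pics/hov_scene.png

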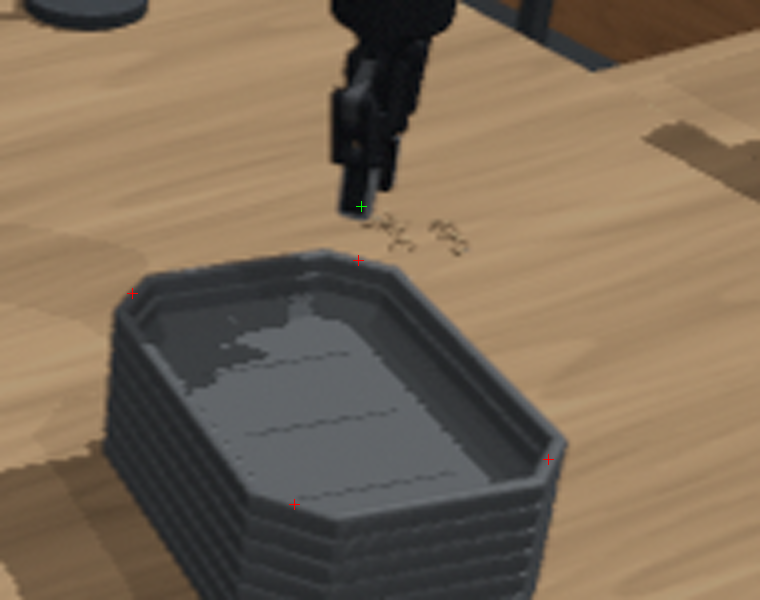

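```bash
cat > reg.py <<'E'
import numpy as np, cv2
from scipy.optimize import least_squares, minimize
import pickle,os
if not os.path.exists("cal.pkl"):
    from h import cam
    pickle.dump({n:cam(n)[1:] for n in("top","scene")},open("cal.pkl","wb"))
cal=pickle.load(open("cal.pkl","rb"))
from h import proj
loc=np.array([(140,64),(140,-64),(104,-100),(-104,-100),(-140,-64),(-140,64),(-104,100),(104,100)])/1000.
def W(p,z,l=loc):
    c,s=np.cos(p[2]),np.sin(p[2]); return np.c_[l@np.array([[c,s],[-s,c]])+p[:2],np.full(len(l),z)]
# edge-based: outer outline at z=.136 ; normals; find max gradient along the normal within +-4px
def resid(n,img,p,z,edges,rng=4):
    g=cv2.GaussianBlur(cv2.cvtColor(img,cv2.COLOR_BGR2GRAY).astype(np.float32),(0,0),.8)
    sat=cv2.GaussianBlur(cv2.cvtColor(img,cv2.COLOR_BGR2HSV)[:,:,1].astype(np.float32),(0,0),.8)
    out=[];V=W(p,z)
    for e in edges:
        a,b=V[e],V[(e+1)%8]
        q=proj(np.array([a+(b-a)*t for t in np.linspace(.1,.9,15)]),*cal[n])
        t=q[-1]-q[0];t/=np.linalg.norm(t);nn=np.array([-t[1],t[0]])
        cen=proj(np.r_[p[:2],z],*cal[n])[0]
        if nn@(q[7]-cen)<0: nn=-nn
        d=np.arange(-rng,rng+.01,.1)
        S=np.stack([cv2.remap(sat,(q[:,0:1]+d*nn[0]).astype(np.float32),(q[:,1:2]+d*nn[1]).astype(np.float32),1)])[0].mean(0)
        G=np.gradient(S); out.append((e,d[np.argmax(G)],nn,q[7],G.max()))
    return out
if __name__=="__main__":
    p=np.array([.5835,.2737,-.2033])
    T=cv2.imread("pics/top0.png");S=cv2.imread("pics/scene0.png")
    for it in range(5):
        obs=[("top",*r) for r in resid("top",T,p,.136,[7,0,6,5,4])]+[("scene",*r) for r in resid("scene",S,p,.136,[3,4,5,6,7])]
        def f(x):
            r=[]
            for n,e,d,nn,q,g in obs:
                l=(loc[e]+loc[(e+1)%8])/2
                r.append((proj(W(x,.136,l[None]),*cal[n])[0]-proj(W(p,.136,l[None]),*cal[n])[0])@nn-d)
                a=loc[e]+.8*(loc[(e+1)%8]-loc[e])
                r.append((proj(W(x,.136,a[None]),*cal[n])[0]-proj(W(p,.136,a[None]),*cal[n])[0])@nn-d)
            return r
        if it==4: 
            for n,e,d,nn,q,g in obs: print(n,e,round(d,2),q.round(0),round(float(g),1))
        p=least_squares(f,p,loss="soft_l1",f_scale=.5).x; print(p,np.degrees(p[2]))
    for n,im,(x,y) in (("top",T,(140,170)),("scene",S,(340,170))):
        c=cv2.resize(im[y:y+150,x:x+200],None,fx=4,fy=4,interpolation=cv2.INTER_CUBIC)
        for l in (loc,):
            q=((proj(W(p,.136,l),*cal[n])-[x,y]+.5)*4-.5); cv2.polylines(c,[q.round().astype(int)],True,(0,0,255),1)
        cv2.imwrite(f"pics/reg_{n}.png",c)
E
python3 reg.py
```

```text
[ 0.58284056  0.27426883 -0.20477164] -11.732550600264375
[ 0.58306405  0.2744401  -0.2052433 ] -11.759574757335374
[ 0.58322344  0.27422918 -0.20960998] -12.009767294177744
[ 0.58349192  0.27425479 -0.21078483] -12.077081090807585
top 7 -0.2 [186. 191.] 3.8
top 0 -0.4 [217. 191.] 3.8
top 6 -0.2 [167. 231.] 3.7
top 5 -0.1 [159. 277.] 3.7
top 4 0.8 [187. 291.] 4.0
scene 3 -0.2 [382. 202.] 3.4
scene 4 0.0 [408. 195.] 3.8
scene 5 0.0 [440. 194.] 3.5
scene 6 0.1 [469. 217.] 3.2
scene 7 1.4 [489. 245.] 2.3
[ 0.5831606   0.27450958 -0.20532953] -11.764515368582504
```

View pics/reg_top.png

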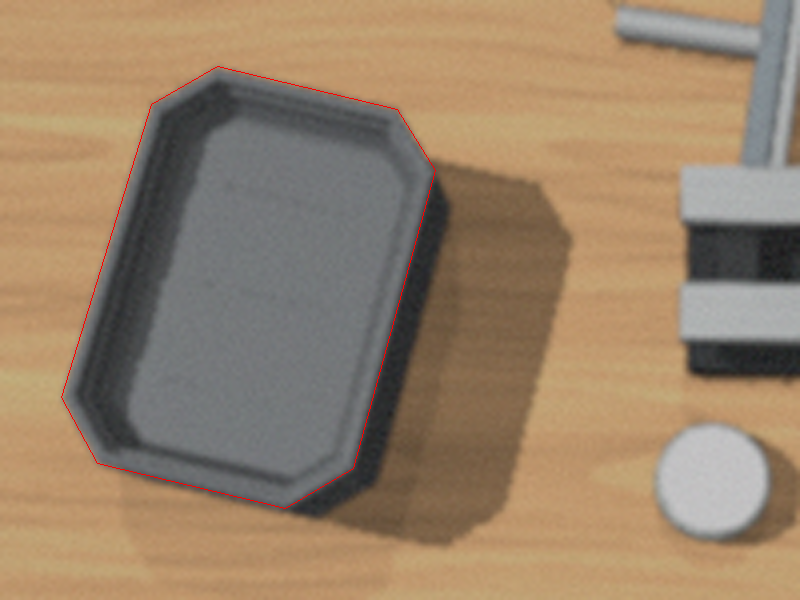

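View pics/reg_scene.png

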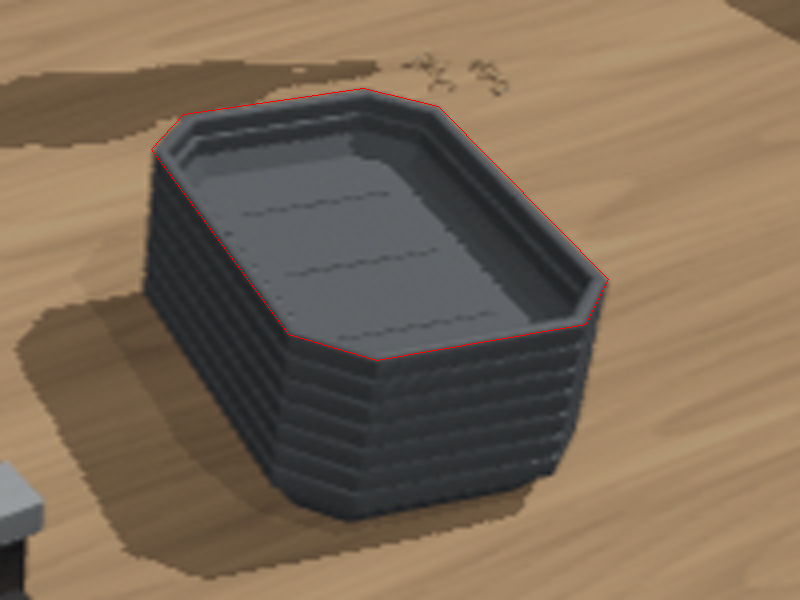

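The outline fit agrees in both cameras: tray centre (0.583, 0.274), yaw about -11.8°. In the hover picture the gripper is about 15 mm short of the corner, so I'll correct that and descend.

>>> apply_moves(rows=[[[-0.22,0.31,0,0,0,-0.01,0.4],[-0.22,0.31,-0.4,0,0,0,0.4],[0,0,-0.8,0,0,0,0.4],[0,0,-0.8,0,0,0,0.4],[0,0,0,0,0,0,0.4]]], squeeze=20)

```text
time_s: 5.3
ee_pos: [0.4828, 0.3813, 0.1475]
tcp_rot: [-0.901, 2.997, 0.009]
force: [-0.2, -0.6, -0.0]
gripper_width: 0.399
```

>>> apply_moves(rows=[[[0.03,-0.3,-0.5,0,0,0,0.4],[0,0,-0.5,0,0,0,0.4],[0,0,0,0,0,0,0.4]]])

```text
time_s: 5.6
ee_pos: [0.4829, 0.376, 0.1269]
tcp_rot: [-0.902, 2.995, 0.011]
force: [0.4, -1.4, 0.5]
gripper_width: 0.405
```

>>> apply_moves(rows=[[[0,-0.03,-0.18,0,0,0,0.25],[0,0,0,0,0,0,0.2],[0,0,0,0,0,0,0.15],[0,0,0,0,0,0,0.13]]])

```text
time_s: 6.0
ee_pos: [0.4834, 0.3756, 0.1236]
tcp_rot: [-0.901, 2.995, 0.011]
force: [-0.0, -0.1, 1.0]
gripper_width: 0.13
```

Run:
```python
from look import *
p=[.5832,.2743];a=np.radians(-11.8); Rm=np.array([[np.cos(a),-np.sin(a)],[np.sin(a),np.cos(a)]])
P=[np.r_[Rm@np.array([i*.119,j*.079])+p,.136] for i in(-1,1) for j in(-1,1)]
look("dn",P,{"scene":(350,150,190,150)})
```

```text
6.0 [0.4834 0.3756 0.1236] [-0.901  2.995  0.011] 0.13030172583432045
jaw yaw 123.49393243985008 z [ 0.0116  0.0111 -0.9999]
```

View pics/dn_scene.png

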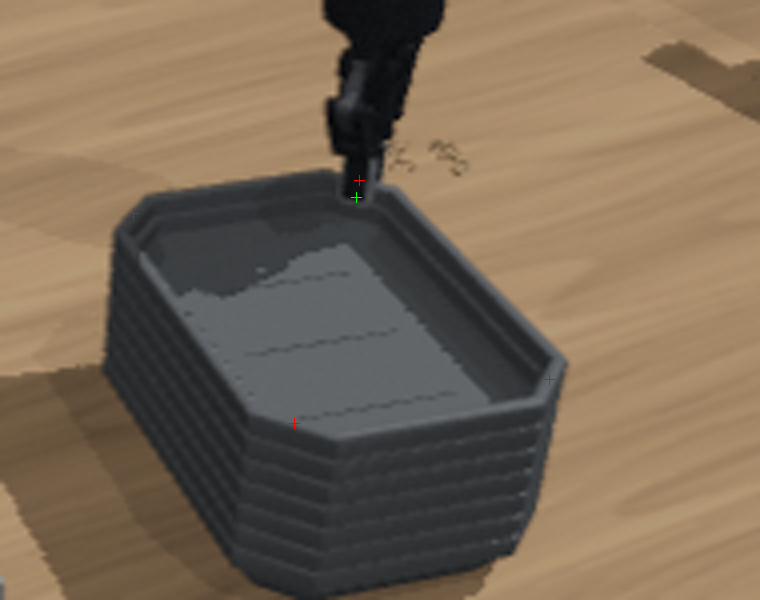

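>>> apply_moves(rows=[[[0,0,0,-0.014,0.015,0,0.1],[0,0,0,0,0,0,0.05],[0,0,0,0,0,0,0]]], squeeze=30)

```text
time_s: 6.35
ee_pos: [0.483, 0.3759, 0.1238]
tcp_rot: [0.905, -3.007, 0.0]
force: [-1.2, 0.5, -1.0]
gripper_width: 0.097
```

>>> apply_moves(rows=[[[0,0,0,0,0,0,0],[0,0,0,0,0,0,0]]], squeeze=100)

```text
time_s: 6.55
ee_pos: [0.483, 0.376, 0.1241]
tcp_rot: [0.905, -3.007, 0.0]
force: [-0.8, 0.8, -1.2]
gripper_width: 0.068
```

>>> apply_moves(rows=[[[0,0,0,0,0,0,0],[0,0,0,0,0,0,0]]], squeeze=100)

```text
time_s: 6.75
ee_pos: [0.483, 0.376, 0.1241]
tcp_rot: [0.905, -3.007, -0.0]
force: [-0.9, 0.0, 0.0]
gripper_width: 0.07
```

>>> apply_moves(rows=[[[0,0,0.12,0.008,0.008,0,0],[0,0,0.12,0.008,0.008,0,0],[0,0,0.12,0.008,0.008,0,0],[0,0,0.12,0.008,0.008,0,0]]], squeeze=110)

```text
time_s: 7.15
ee_pos: [0.4827, 0.3754, 0.1331]
tcp_rot: [0.9, -2.988, -0.051]
force: [0.4, 1.4, -2.8]
gripper_width: 0.068
```

>>> apply_moves(rows=[[[0.01,-0.01,0.15,0.0095,0.0095,0,0],[0.01,-0.01,0.15,0.0095,0.0095,0,0],[0.01,-0.01,0.15,0.0095,0.0095,0,0],[0.01,-0.01,0.15,0.0095,0.0095,0,0]]])

```text
time_s: 7.55
ee_pos: [0.4831, 0.3747, 0.1468]
tcp_rot: [0.894, -2.965, -0.114]
force: [-2.0, 0.0, -0.4]
gripper_width: 0.063
```

Run:
```python
from look import *
look("peel",[],{"scene":(350,130,190,150),"top":(140,170,190,150)})
print(status.get_state()["force"],status.get_state()["ft_torque"])
```

```text
7.55 [0.4831 0.3747 0.1468] [ 0.894 -2.965 -0.114] 0.06257810422991678
jaw yaw 123.50978937255046 z [-0.0625  0.058  -0.9964]
[-1.87519232  0.83608855 -0.637045  ] [ 0.02099959  0.29590946 -0.00636841]
```

View pics/peel_scene.png

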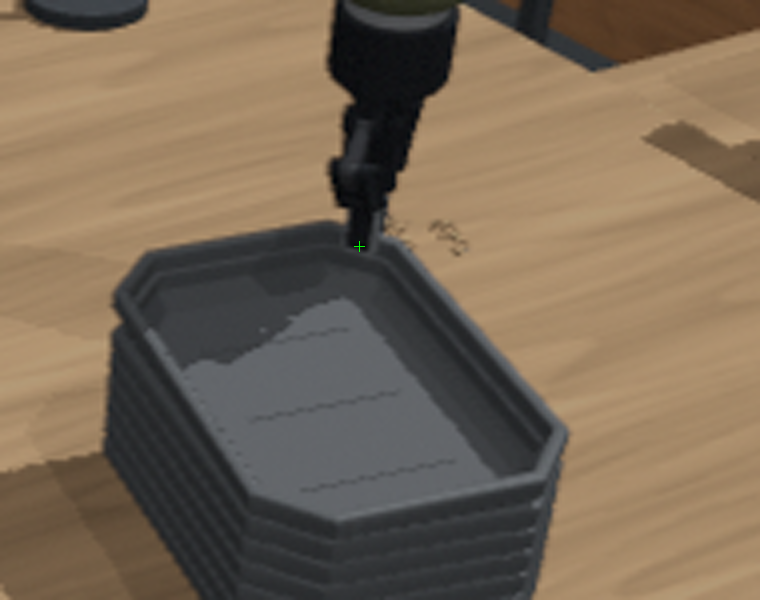

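View pics/peel_top.png

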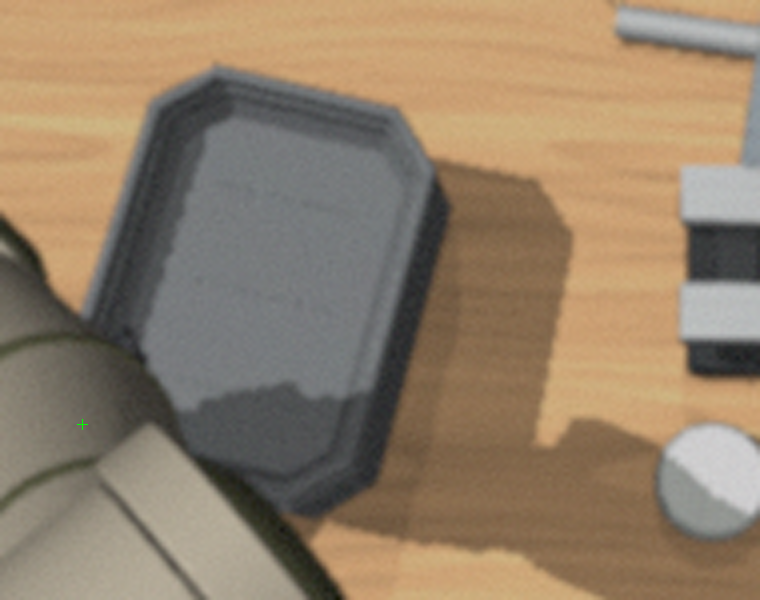

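>>> apply_moves(rows=[[[0.02,-0.02,0.15,0.0095,0.0095,0,0],[0.02,-0.02,0.15,0.0095,0.0095,0,0],[0.02,-0.02,0.15,0.0095,0.0095,0,0],[0,0,0.15,0,0,0,0],[0,0,0.15,0,0,0,0],[0,0,0.15,0,0,0,0]]], squeeze=120)

```text
time_s: 8.25
ee_pos: [0.4848, 0.3735, 0.1662]
tcp_rot: [0.887, -2.948, -0.161]
force: [-0.4, 1.3, -1.9]
gripper_width: 0.061
```

Run:
```python
from look import *
look("peel2",[],{"scene":(350,110,190,150)})
print(status.get_state()["force"],status.get_state()["ft_torque"])
```

```text
8.25 [0.4848 0.3735 0.1662] [ 0.887 -2.948 -0.161] 0.06092729204083914
jaw yaw 123.41302040458243 z [-0.086   0.0829 -0.9928]
[-1.52736463  0.63292991 -1.15161082] [ 0.22164659  0.27041077 -0.09396783]
```

View pics/peel2_scene.png

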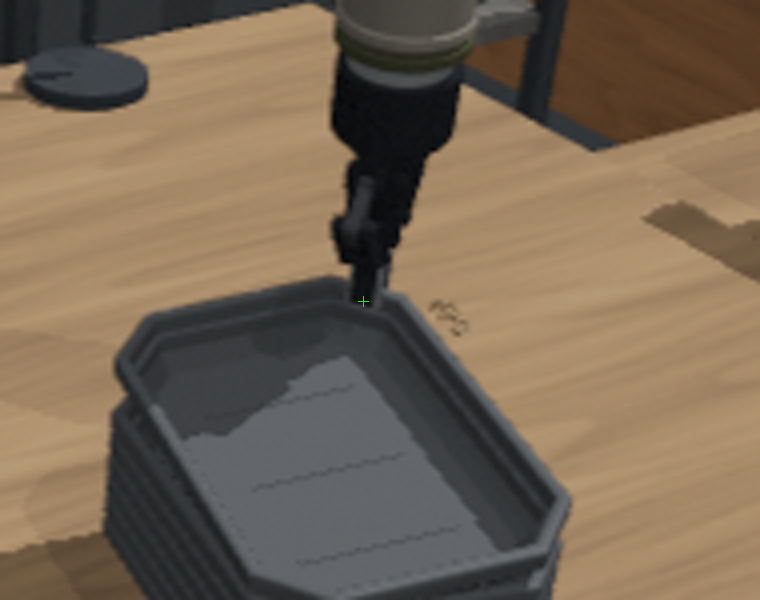

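The near corner is up 40 mm and the far corner is lifting out now. The stack hasn't moved, so I'll go straight up.

>>> apply_moves(rows=[[[0,0,0.25,0,0,0,0],[0,0,0.3,0,0,0,0],[0,0,0.4,0,0,0,0],[0,0,0.5,0,0,0,0],[0,0,0.6,0,0,0,0],[0,0,0.6,0,0,0,0],[0,0,0.6,0,0,0,0],[0,0,0.3,0,0,0,0]]])

```text
time_s: 9.1
ee_pos: [0.4853, 0.373, 0.2442]
tcp_rot: [0.887, -2.95, -0.16]
force: [-0.2, 0.8, -1.6]
gripper_width: 0.059
```

Run:
```python
from look import *
look("lift",[],{"scene":(330,80,220,240)},2.4)
print(status.get_state()["force"],status.get_state()["ft_torque"])
```

```text
9.1 [0.4853 0.373  0.2442] [ 0.887 -2.95  -0.16 ] 0.059439140522805994
jaw yaw 123.39939122016428 z [-0.0843  0.0825 -0.993 ]
[ 0.14549737  0.58776261 -0.44651175] [ 0.1078002   0.07463901 -0.05008143]
```

View pics/lift_scene.png

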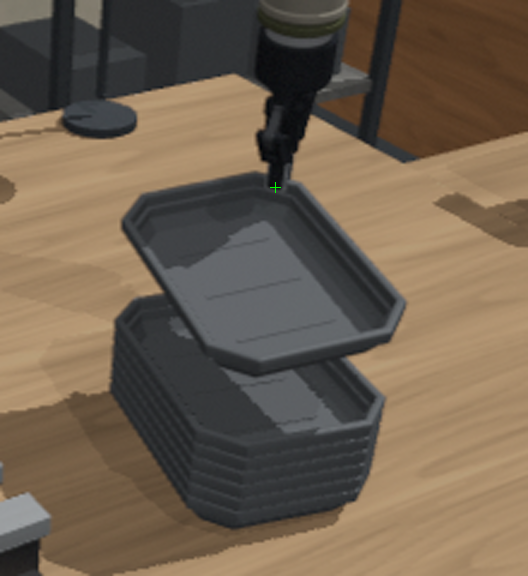

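>>> apply_moves(rows=[[[0,0,0.3,-0.05,-0.05,0,0],[0.2,-0.3,0.2,-0.055,-0.057,0,0],[0.5,-0.6,0,0,0,-0.05,0],[0.6,-0.9,0,0,0,-0.1,0],[0.6,-0.9,0,0,0,-0.1,0],[0.6,-0.9,0,0,0,-0.1,0],[0.6,-0.9,0,0,0,-0.1,0],[0.6,-0.9,0,0,0,-0.1,0]]])

```text
time_s: 9.95
ee_pos: [0.5624, 0.2597, 0.254]
tcp_rot: [0.204, -3.133, -0.005]
force: [0.4, -0.5, -1.6]
gripper_width: 0.065
```

Run:
```python
from look import *
look("c1",[],{"scene":(0,0,640,480),"top":(0,0,640,480)},1)
print(status.get_state()["force"],status.get_state()["ft_torque"])
```

```text
9.95 [0.5624 0.2597 0.254 ] [ 0.204 -3.133 -0.005] 0.0647092452404059
jaw yaw 97.44280829982387 z [-0.0023  0.0033 -1.    ]
[ 0.08760293 -0.87112082 -2.37551659] [ 0.19920598  0.13797125 -0.01364333]
```

View pics/c1_scene.png

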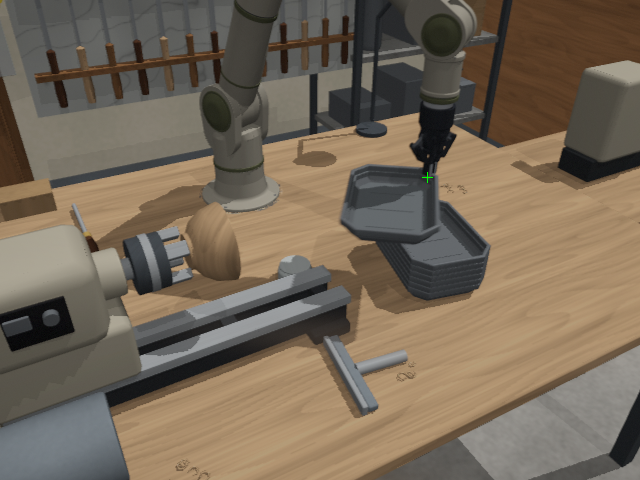

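View pics/c1_top.png

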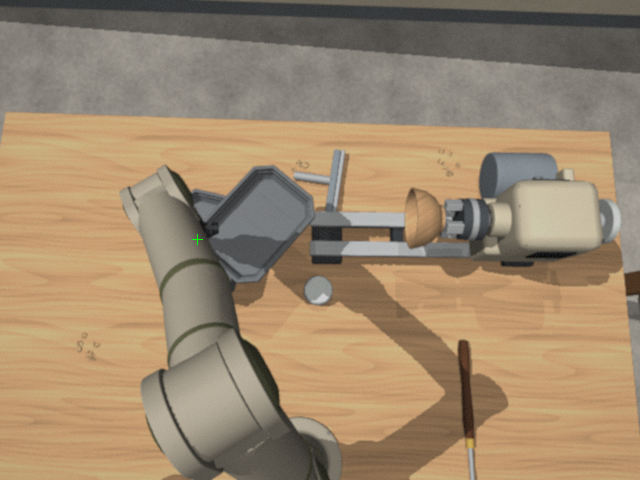

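The tray hangs free, about level, over the gap and the stack is standing as before. On to the staging point.

>>> apply_moves(rows=[[[0.6,-0.9,0,0,0,-0.1,0],[0.6,-0.9,0,0,0,-0.1,0],[0.6,-0.9,0,0,0,-0.1,0],[0.6,-0.9,0,0,0,-0.1,0],[0.6,-0.9,0,0,0,-0.1,0],[0.6,-0.9,0,0,0,-0.1,0],[0.6,-0.9,0,0,0,-0.1,0],[0.6,-0.9,0,0,0,-0.1,0]]])

```text
time_s: 10.85
ee_pos: [0.6644, 0.1029, 0.2515]
tcp_rot: [-0.837, -3.022, -0.014]
force: [-0.2, -0.0, -2.6]
gripper_width: 0.06
```

>>> apply_moves(rows=[[[0.55,-0.7,0,0,0,-0.09,0],[0.55,-0.7,0,0,0,-0.09,0],[0.3,-0.5,0,0,0,-0.06,0],[0.2,0,0,0,0,-0.03,0],[0,0,0,0,0,0,0]]])

```text
time_s: 11.35
ee_pos: [0.6997, 0.0558, 0.2499]
tcp_rot: [-1.188, -2.903, -0.015]
force: [-0.2, -0.2, -3.1]
gripper_width: 0.059
```

Run:
```python
from look import *
look("c2",[],{"scene":(60,60,400,300),"top":(180,100,320,240)},2)
print(status.get_state()["force"],status.get_state()["ft_torque"])
for n in("top","scene"): print(n,[(np.round(d["xy"]),round(d["p"],2)) for d in optics.pinpoint(n,"tray_corner0")])
```

```text
11.35 [0.6997 0.0558 0.2499] [-1.188 -2.903 -0.015] 0.059155034101787685
jaw yaw 45.47852779198608 z [-0.0012  0.011  -0.9999]
[ 0.25302396 -0.42425697 -2.20341897] [ 0.22668812 -0.14593571  0.00779672]
top [(array([378., 190.]), 0.93), (array([378., 250.]), 0.91)]
scene [(array([387., 223.]), 0.92), (array([277., 259.]), 0.91), (array([349., 193.]), 0.87), (array([245., 224.]), 0.69), (array([425., 268.]), 0.41)]
```

View pics/c2_scene.png

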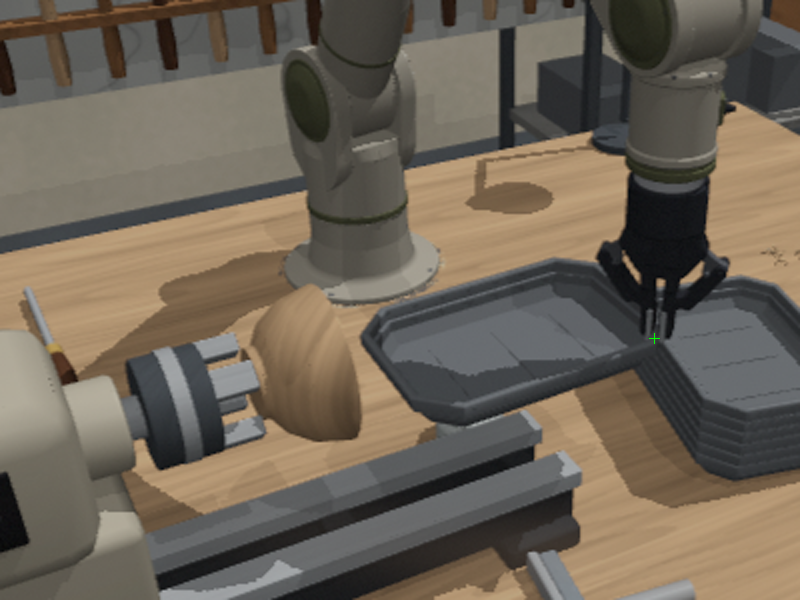

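View pics/c2_top.png

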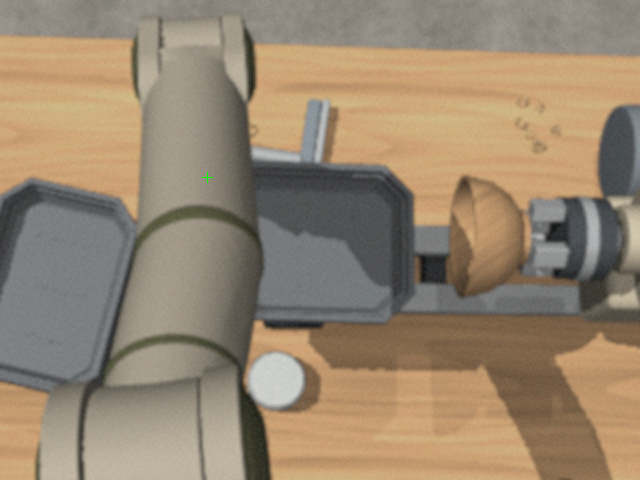

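```bash
cat > pose6.py <<'E'
from h import *
import pickle
cal=pickle.load(open("cal.pkl","rb"))
def fit6(obs,x0):
    # obs: (cam, local(mm x,y,z), px)
    def f(v):
        M=R.from_rotvec(v[3:])
        return np.concatenate([proj(M.apply(np.array(l)/1000.)+v[:3],*cal[n])[0]-np.array(q) for n,l,q in obs])
    s=least_squares(f,x0,loss="soft_l1"); return s.x,s.fun.reshape(-1,2)
E
python3 - <<'E'
from pose6 import *
obs=[("top",(119,79,40),(378,190)),("top",(119,-79,40),(378,250)),("scene",(119,79,40),(277,259)),("scene",(119,-79,40),(245,224)),("scene",(-119,-79,40),(349,193)),("scene",(-119,79,40),(387,223))]
# clicks outer vertices: top crop /2 + (180,100); scene /2+(60,60)
ct=[((140,64,40),(412,190)),((140,-64,40),(411,292)),((104,100,40),(386,167)),((104,-100,40),(388,320))]
cs=[((140,-64,40),(383,305)),((140,64,40),(418,415)),((-104,-100,40),(557,260)),((-140,-64,40),(600,266)),((104,100,40),(460,423)),((104,-100,40),(363,337))]
cs=[c for c in cs if c[0][:2] not in[(140,-64),(104,-100),(140,64),(104,100)]]+[((140,-64,40),(363,335)),((104,-100,40),(383,307)),((140,64,40),(415,410)),((104,100,40),(462,408))]
obs2=[("top",l,(np.array(q)+.5)/2-.5+[180,100]) for l,q in ct]+[("scene",l,(np.array(q)+.5)/2-.5+[60,60]) for l,q in cs]
for o in (obs,obs2,obs+obs2):
    v,r=fit6(o,[.62,-.06,.22,0,0,-1.54]); M=R.from_rotvec(v[3:]).as_matrix()
    print(v[:3].round(4),"yaw",np.degrees(np.arctan2(M[1,0],M[0,0])).round(2),"normal deg",np.degrees(M[:2,2]).round(2)); print(r.round(1).tolist())
    print("c0 top",(M@[-.119,.079,.04]+v[:3]).round(4))
E
```

```text
[ 0.6278 -0.0628  0.2164] yaw -90.52 normal deg [-4.68 -2.37]
[[1.7, -0.5], [0.1, 2.7], [0.2, 0.4], [1.0, -0.4], [-1.3, 0.3], [0.9, -0.2]]
c0 top [0.7043 0.0535 0.2677]
[ 0.6254 -0.0599  0.2142] yaw -90.12 normal deg [ 0.13 -1.25]
[[0.2, 0.8], [0.7, 0.1], [-1.1, -2.1], [-2.6, 0.1], [-0.1, -0.2], [0.9, -0.0], [-0.9, -0.2], [-0.9, 0.7], [-1.2, -3.6], [1.8, 2.1]]
c0 top [0.7047 0.0581 0.2566]
[ 0.6268 -0.0607  0.2165] yaw -90.2 normal deg [-2.28 -1.92]
[[0.4, -0.9], [-0.4, 1.9], [2.1, 1.4], [1.9, -2.2], [-0.6, -1.0], [2.1, 1.2], [1.0, 0.6], [1.0, 0.4], [-0.2, -2.5], [-2.3, 0.4], [-0.5, 0.2], [0.5, -0.4], [-1.4, 0.8], [-1.3, 2.1], [-2.1, -5.0], [0.8, -0.1]]
c0 top [0.7046 0.0565 0.2636]
```

Run:
```python
from h import *
for n,(x,y,w,h) in {"scene":(230,180,170,100),"top":(290,170,110,100)}.items():
    im,K,T=cam(n); cv2.imwrite(f"pics/raw2_{n}.png",im[:,:,::-1])
    z={"scene":4.5,"top":6}[n]
    cv2.imwrite(f"pics/z2_{n}.png",cv2.resize(im[y:y+h,x:x+w,::-1],None,fx=z,fy=z,interpolation=cv2.INTER_CUBIC))
```

```text
(no output)
```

View pics/z2_scene.png

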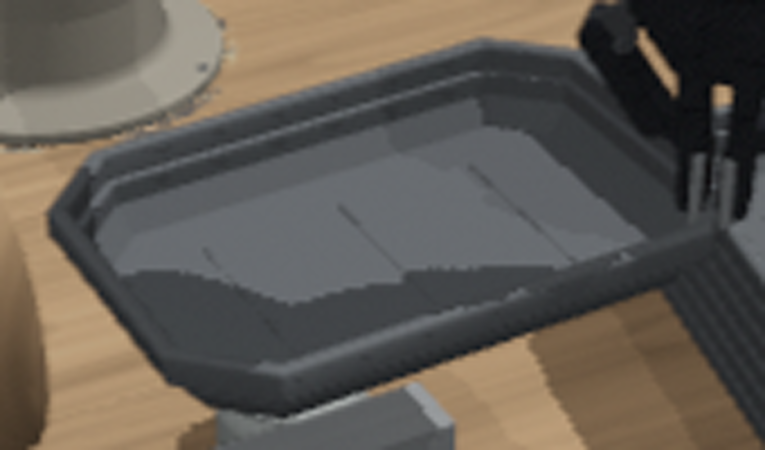

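View pics/z2_top.png

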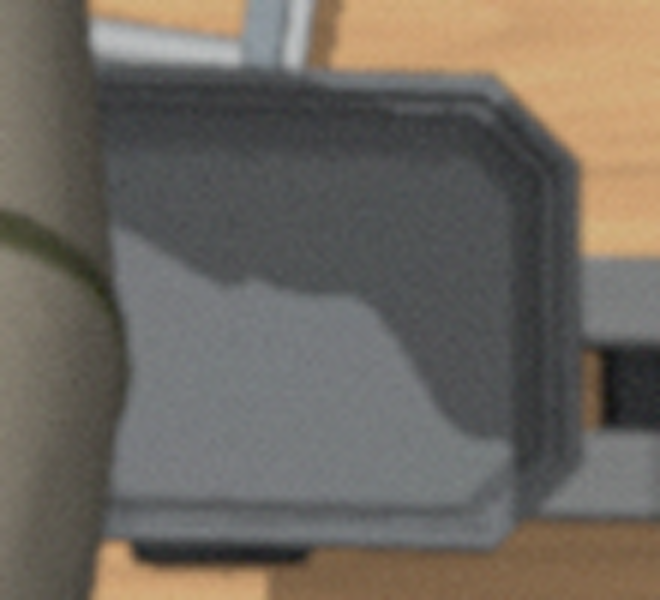

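Run:
```python
from pose6 import *
cs=[((104,-100,40),(88,158)),((140,-64,40),(50,213)),((140,64,40),(168,362)),((104,100,40),(285,380)),((-104,-100,40),(483,39)),((-140,-64,40),(577,51)),((-104,100,40),(718,240))]
ct=[((104,100,40),(492,74)),((140,64,40),(579,160)),((140,-64,40),(582,476)),((104,-100,40),(502,548))]
obs=[("top",l,(np.array(q)+.5)/6-.5+[290,170]) for l,q in ct]+[("scene",l,(np.array(q)+.5)/4.5-.5+[230,180]) for l,q in cs]
v,r=fit6(obs,[.62,-.06,.22,0,0,-1.54]); M=R.from_rotvec(v[3:]).as_matrix()
print(v[:3].round(4),"yaw",np.degrees(np.arctan2(M[1,0],M[0,0])).round(2),"normal deg",np.degrees(M[:2,2]).round(2)); print(r.round(1).tolist())
print("c0 top",(M@[-.119,.079,.04]+v[:3]).round(4))
def f(w):
    M=R.from_rotvec(w); o=np.array([.6997,.0558,.2622])-M.apply([-.119,.079,.04])
    return np.concatenate([proj(M.apply(np.array(l)/1000.)+o,*cal[n])[0]-q for n,l,q in obs])
s=least_squares(f,[0,0,-1.54],loss="soft_l1");M=R.from_rotvec(s.x).as_matrix();print("constrained yaw",np.degrees(np.arctan2(M[1,0],M[0,0])).round(2),"normal deg",np.degrees(M[:2,2]).round(2),s.fun.reshape(-1,2).round(1).tolist())
```

```text
[ 0.6217 -0.0596  0.2147] yaw -89.18 normal deg [-0.33 -1.48]
[[-0.6, 0.0], [-0.6, -0.1], [-0.3, -2.3], [-1.5, -0.1], [0.1, -0.8], [-1.1, 0.1], [-0.7, 0.2], [-0.1, 0.4], [-0.7, 0.3], [1.0, 0.4], [-0.8, -1.0]]
c0 top [0.6987 0.0594 0.2582]
constrained yaw -89.64 normal deg [-1.05 -2.22] [[1.0, 0.2], [0.8, 0.3], [0.5, -1.8], [-0.7, 0.4], [-1.0, -0.3], [-2.4, 0.6], [-2.7, 0.2], [-2.2, 0.2], [-1.3, 0.1], [0.4, -0.1], [-2.1, -2.0]]
```

>>> apply_moves(rows=[[[0,0,-0.6,-0.033,0.009,0.022,0],[0,0,-0.8,0,0,0,0],[0,0,-0.8,0,0,0,0],[0,0,-0.8,0,0,0,0],[0,0,-0.7,0,0,0,0],[0,0,-0.4,0,0,0,0],[0,0,0,0,0,0,0]]])

```text
time_s: 12.35
ee_pos: [0.6977, 0.0609, 0.162]
tcp_rot: [-1.143, -2.924, 0.035]
force: [0.1, -0.4, -2.4]
gripper_width: 0.056
```

Run:
```python
from h import *
s=status.get_state(); tr=R.from_rotvec(s["tcp_rot"]).as_matrix(); print(s["time_s"],s["ee_pos"],np.degrees(np.arctan2(tr[1,1],tr[0,1])),tr[:,2])
for n,(x,y,w,h) in {"scene":(230,190,170,130),"top":(290,170,110,100)}.items():
    im,K,T=cam(n); cv2.imwrite(f"pics/raw3_{n}.png",im[:,:,::-1])
    z={"scene":4.5,"top":6}[n]
    cv2.imwrite(f"pics/z3_{n}.png",cv2.resize(im[y:y+h,x:x+w,::-1],None,fx=z,fy=z,interpolation=cv2.INTER_CUBIC))
```

```text
12.35 [0.69766172 0.06094409 0.16203877] 47.310580842614506 [-0.01019277 -0.02029304 -0.99974212]
```

View pics/z3_scene.png

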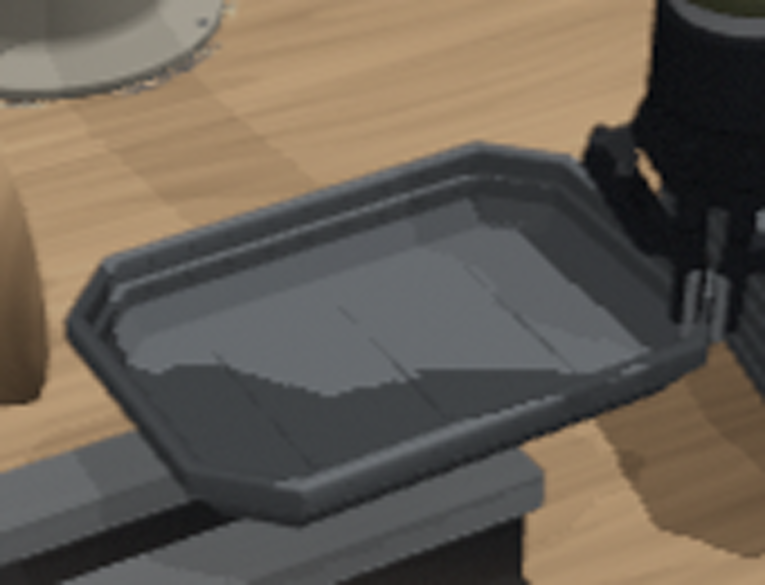

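View pics/z3_top.png

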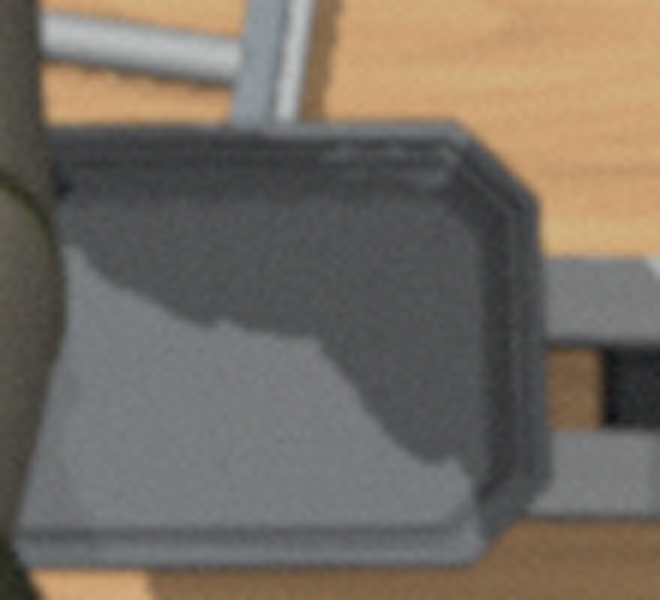

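Run:
```python
from pose6 import *
cs=[((104,-100,40),(105,262)),((140,-64,40),(70,320)),((140,64,40),(190,478)),((104,100,40),(303,490)),((-104,-100,40),(480,142)),((-140,-64,40),(575,160)),((-104,100,40),(702,350))]
ct=[((104,100,40),(460,123)),((140,64,40),(538,203)),((140,-64,40),(550,492)),((104,-100,40),(475,566))]
obs=[("top",l,(np.array(q)+.5)/6-.5+[290,170]) for l,q in ct]+[("scene",l,(np.array(q)+.5)/4.5-.5+[230,190]) for l,q in cs]
v,r=fit6(obs,[.62,-.06,.13,0,0,-1.54]); M=R.from_rotvec(v[3:]).as_matrix()
print(v[:3].round(4),"yaw",np.degrees(np.arctan2(M[1,0],M[0,0])).round(2),"normal deg",np.degrees(M[:2,2]).round(2)); print(r.round(1).tolist())
for i,j in((-1,1),(-1,-1),(1,-1),(1,1)): print((M@[i*.119,j*.079,.04]+v[:3]).round(4))
```

```text
[ 0.6238 -0.058   0.1304] yaw -88.19 normal deg [-0.45 -0.11]
[[-0.9, 0.0], [-0.1, -0.3], [-0.7, -1.1], [-1.6, 0.2], [-0.3, -0.5], [-1.3, 0.1], [-0.9, -0.5], [-0.4, 1.3], [-0.6, 0.7], [0.1, -0.2], [1.3, -0.4]]
[0.6987 0.0634 0.1712]
[0.5408 0.0584 0.17  ]
[ 0.5483 -0.1795  0.1696]
[ 0.7062 -0.1745  0.1708]
```

The tray is level within about 0.5° and about 30 mm below the rim. I'll slide it in under the bowl from +y.

>>> apply_moves(rows=[[[0,-0.5,0.2,0,0,0,0],[0.02,-0.9,0.1,0,0,0,0],[0.02,-0.9,0,0,0,0,0],[0.02,-0.9,0,0,0,0,0],[0.02,-0.9,0,0,0,0,0],[0,0,0,0,0,0,0]]])

```text
time_s: 13.05
ee_pos: [0.7011, -0.0329, 0.1737]
tcp_rot: [1.148, 2.919, -0.034]
force: [0.7, -1.1, -2.4]
gripper_width: 0.06
```

>>> apply_moves(rows=[[[-0.05,-0.8,-0.15,0,0,0,0],[-0.02,-0.9,-0.1,0,0,0,0],[0,-0.9,-0.03,0,0,0,0],[0,-0.8,-0.03,0,0,0,0],[0,-0.3,0,0,0,0,0],[0,0,0,0,0,0,0]]])

```text
time_s: 13.65
ee_pos: [0.6986, -0.1161, 0.1664]
tcp_rot: [1.152, 2.918, -0.035]
force: [1.0, 0.2, -2.4]
gripper_width: 0.062
```

Run:
```python
from h import *
s=status.get_state(); tr=R.from_rotvec(s["tcp_rot"]).as_matrix(); print(s["time_s"],s["ee_pos"],np.degrees(np.arctan2(tr[1,1],tr[0,1])),tr[:,2],s["force"],s["ft_torque"])
for n,(x,y,w,h) in {"scene":(130,170,220,160),"top":(290,150,200,130)}.items():
    im,K,T=cam(n); cv2.imwrite(f"pics/raw4_{n}.png",im[:,:,::-1])
    z={"scene":3.6,"top":4}[n]
    cv2.imwrite(f"pics/z4_{n}.png",cv2.resize(im[y:y+h,x:x+w,::-1],None,fx=z,fy=z,interpolation=cv2.INTER_CUBIC))
```

```text
13.65 [ 0.69864553 -0.11614678  0.16640797] 46.90263805730459 [-0.00424373 -0.02243267 -0.99973935] [ 0.98731236  0.20547114 -2.42844242] [ 0.31061408 -0.15906734 -0.05404111]
```

View pics/z4_scene.png

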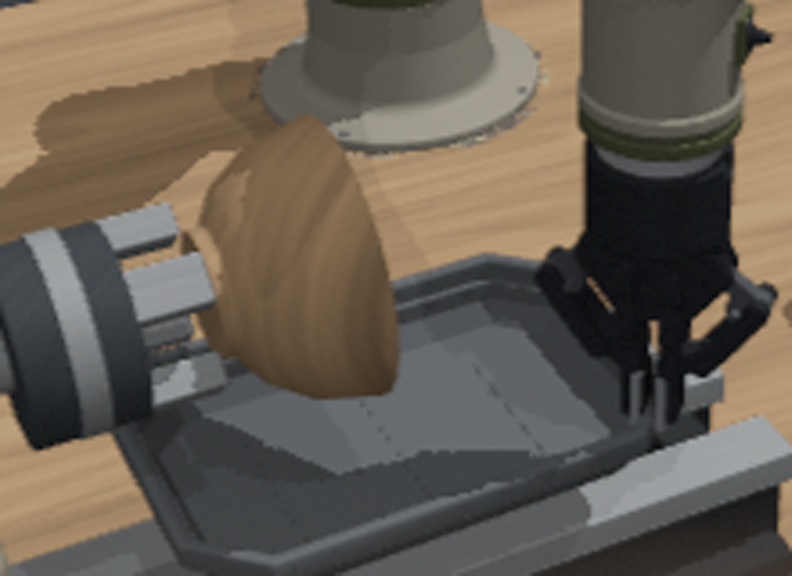

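View pics/z4_top.png

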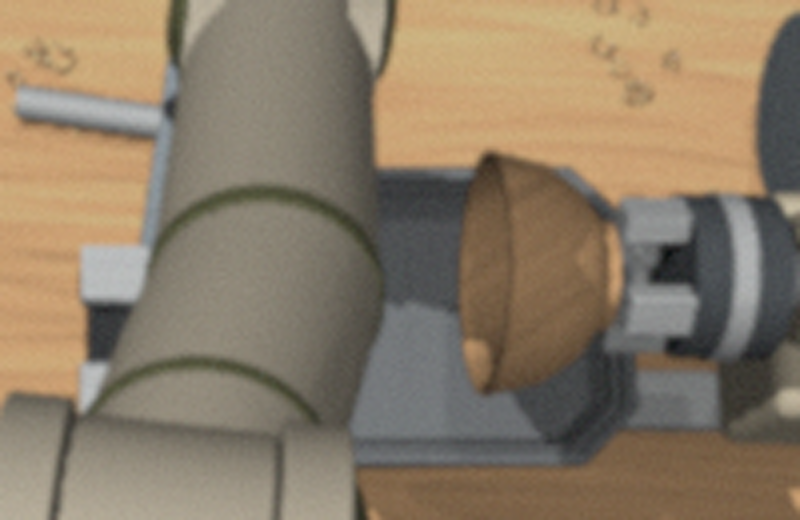

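Run:
```python
from pose6 import *
from reg import loc
M=R.from_euler("z",-88.2,degrees=True); o=np.array([.6986,-.1161,.1664])+[-.0739,-.1189,-.0316+.0]
print("centre",o)
L=R.from_euler("z",1.5,degrees=True); lo=np.array([.627,-.292,0])
c=L.inv().apply(o-lo); print("tray centre in lathe",c)
t=np.linspace(0,2*np.pi,60)
rim=L.apply(np.c_[.075*np.cos(t),np.full(60,.0375),.275+.075*np.sin(t)])+lo
foot=L.apply(np.c_[.034*np.cos(t),np.full(60,-.0375),.275+.034*np.sin(t)])+lo
for n,(x,y,w,h,z) in {"scene":(130,170,220,160,3.6),"top":(290,150,200,130,4)}.items():
    im=cv2.imread(f"pics/raw4_{n}.png"); im=cv2.resize(im[y:y+h,x:x+w],None,fx=z,fy=z,interpolation=cv2.INTER_CUBIC)
    for P,col in ((M.apply(np.c_[loc,np.full(8,.04)])+o,(0,0,255)),(rim,(0,255,0)),(foot,(255,255,0))):
        q=(proj(P,*cal[n])-[x,y]+.5)*z-.5; cv2.polylines(im,[q.round().astype(int)],True,col,1)
    cv2.imwrite(f"pics/ov_{n}.png",im)
```

```text
centre [ 0.6247 -0.235   0.1348]
tray centre in lathe [-0.00080713  0.05704067  0.1348    ]
```

View pics/ov_scene.png

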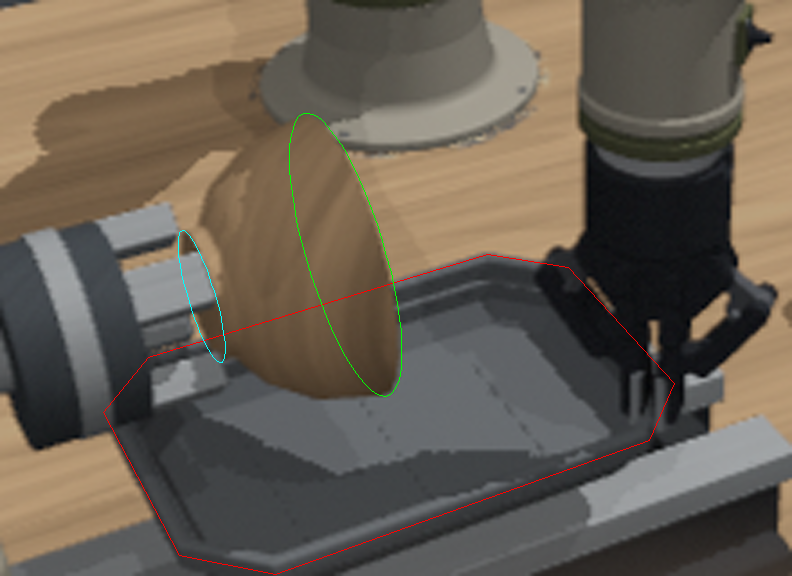

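View pics/ov_top.png

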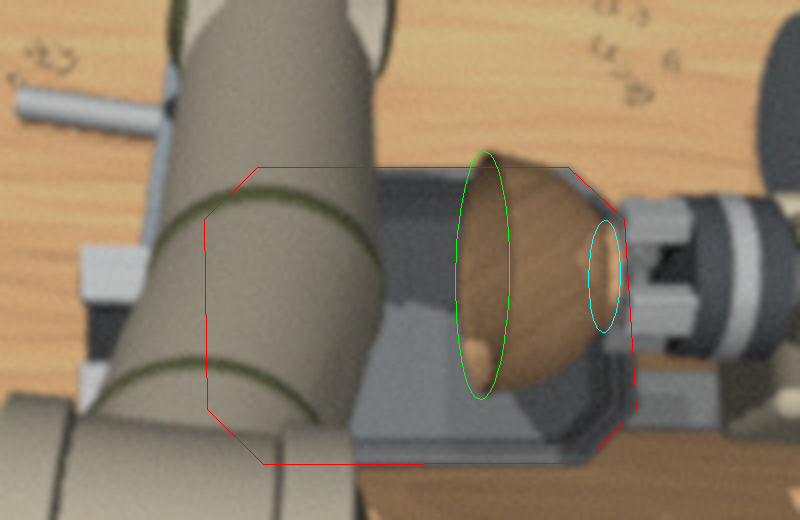

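>>> apply_moves(rows=[[[0.03,0,0.18,0,0.013,-0.004,0],[0,0,0,0,0,0,0],[0,0,0,0,0,0,0]]])

```text
time_s: 14.05
ee_pos: [0.7, -0.1109, 0.1705]
tcp_rot: [-1.148, -2.917, 0.038]
force: [0.4, -0.4, -2.6]
gripper_width: 0.058
```

Run:
```python
from pose6 import *
s=status.get_state(); tr=R.from_rotvec(s["tcp_rot"]).as_matrix(); print(s["time_s"],s["ee_pos"],np.degrees(np.arctan2(tr[1,1],tr[0,1])),tr[:,2],s["force"],s["ft_torque"],abs(s["qvel"]).max())
for n,(x,y,w,h,z) in {"scene":(150,220,210,120,3.8),"top":(370,180,90,90,6.5)}.items():
    im,K,T=cam(n); cv2.imwrite(f"pics/raw5_{n}.png",im[:,:,::-1])
    cv2.imwrite(f"pics/z5_{n}.png",cv2.resize(im[y:y+h,x:x+w,::-1],None,fx=z,fy=z,interpolation=cv2.INTER_CUBIC))
```

```text
14.05 [ 0.70004708 -0.11094523  0.1705016 ] 47.02882001967907 [-0.01490644 -0.02016349 -0.99968557] [ 0.44572284 -0.36175472 -2.64802781] [ 0.29871677 -0.19102426  0.00495243] 0.01119913408844925
```

View pics/z5_scene.png

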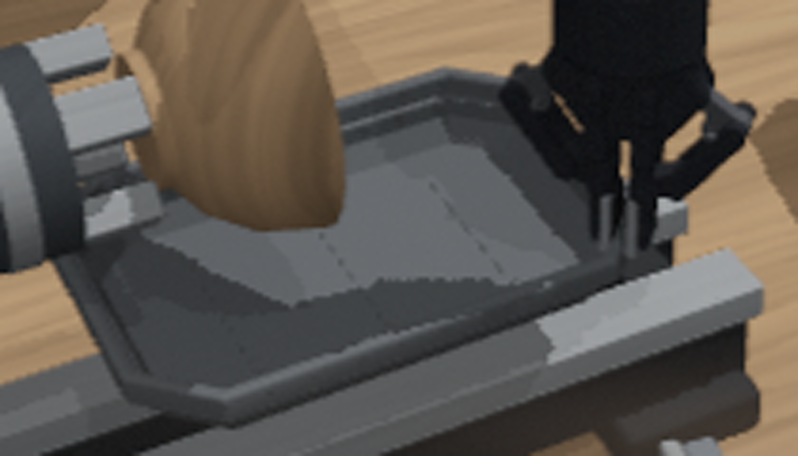

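View pics/z5_top.png

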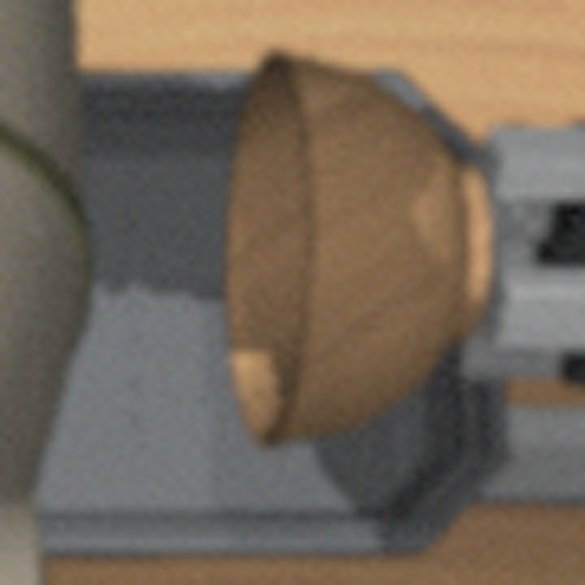

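View pics/raw5_scene.png

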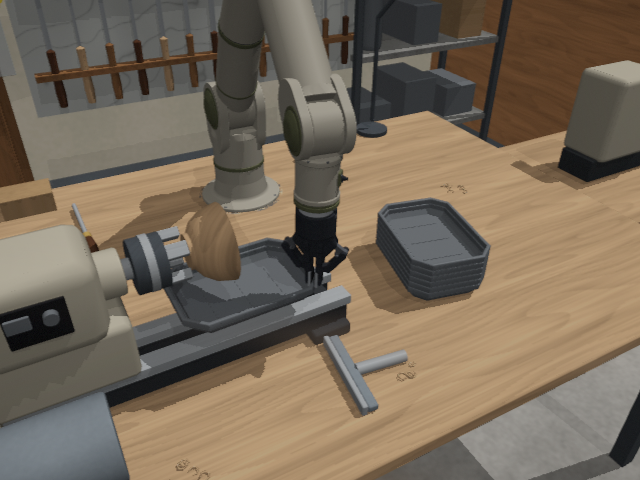

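>>> apply_moves(rows=[[[0,-0.4,0.02,0,0,0,0],[0,0,0,0,0,0,0],[0,0,0,0,0,0,0],[0,0,0,0,0,0,0]]])

```text
time_s: 14.55
ee_pos: [0.6999, -0.1198, 0.1709]
tcp_rot: [-1.148, -2.917, 0.038]
force: [-0.9, -0.1, -2.2]
gripper_width: 0.067
```

Run:
```python
from pose6 import *
s=status.get_state(); tr=R.from_rotvec(s["tcp_rot"]).as_matrix(); print(s["time_s"],s["ee_pos"],np.degrees(np.arctan2(tr[1,1],tr[0,1])),tr[:,2],s["force"],abs(s["qvel"]).max(),s["gripper_width"])
for n,(x,y,w,h,z) in {"scene":(150,220,210,120,3.8)}.items():
    im,K,T=cam(n); cv2.imwrite(f"pics/raw6_{n}.png",im[:,:,::-1])
    cv2.imwrite(f"pics/z6_{n}.png",cv2.resize(im[y:y+h,x:x+w,::-1],None,fx=z,fy=z,interpolation=cv2.INTER_CUBIC))
```

```text
14.55 [ 0.6999192  -0.11984589  0.17090398] 47.02625322774873 [-0.01485547 -0.02049165 -0.99967965] [-0.90222794 -0.10079    -2.23040813] 0.0040293965793916555 0.06685612447113606
```

View pics/z6_scene.png

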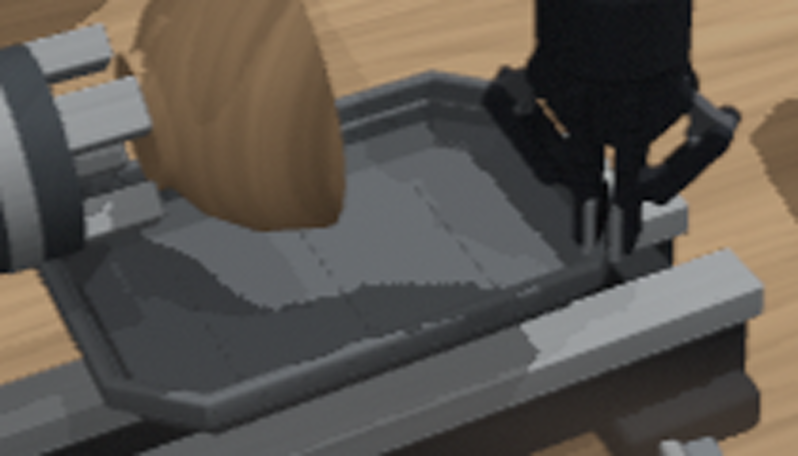

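Run:
```python
from pose6 import *
cs=[((140,-64,40),(45,266)),((140,64,40),(106,398)),((104,100,40),(208,408)),((-104,-100,40),(432,71)),((-140,-64,40),(490,80))]
for zt in (.179,.182):
  def f(w):
    M=R.from_rotvec(w); o=np.array([.7,-.119,zt])-M.apply([-.119,.079,.04])
    return np.concatenate([proj(M.apply(np.array(l)/1000.)+o,*cal["scene"])[0]-((np.array(q)+.5)/3.8-.5+[150,220]) for l,q in cs])
  s=least_squares(f,[0,0,-1.54]);M=R.from_rotvec(s.x).as_matrix();print(zt,"yaw",np.degrees(np.arctan2(M[1,0],M[0,0])).round(2),"normal deg",np.degrees(M[:2,2]).round(2),s.fun.round(1).tolist())
  print((np.array([.7,-.119,zt])-M@[-.119,.079,.04]).round(4))
```

```text
0.179 yaw -87.9 normal deg [-0.4  -1.29] [-5.9, -3.1, -0.8, 1.5, -1.1, 3.7, -1.2, 1.8, 6.1, 2.6]
[ 0.6257 -0.2399  0.1358]
0.182 yaw -87.85 normal deg [-1.14 -1.84] [-5.7, -2.5, -0.8, 1.4, -1.1, 3.3, -1.2, 1.7, 6.0, 2.1]
[ 0.6263 -0.2395  0.1366]
```

Run:
```python
from pose6 import *
# vertices only where visible + yaw from the tool
cs=[((140,64,40),(106,398)),((104,100,40),(208,408)),((-104,-100,40),(432,71))]
for zt in (.179,.182):
  def f(w):
    M=R.from_euler("zyx",[np.radians(-88),w[0],w[1]]); o=np.array([.7,-.119,zt])-M.apply([-.119,.079,.04])
    return np.concatenate([proj(M.apply(np.array(l)/1000.)+o,*cal["scene"])[0]-((np.array(q)+.5)/3.8-.5+[150,220]) for l,q in cs])
  s=least_squares(f,[0,0]);M=R.from_euler("zyx",[np.radians(-88),*s.x]).as_matrix();print(zt,"normal deg",np.degrees(M[:2,2]).round(2),s.fun.round(1).tolist())
```

```text
0.179 normal deg [ 0.62 -0.01] [-1.4, -1.1, -1.5, 1.7, -1.2, 0.4]
0.182 normal deg [-0.24 -0.77] [-1.3, -0.9, -1.5, 1.5, -1.2, 0.4]
```

Level within about 1°, still, and clear of everything. Handing in.

Run:
```python
from rig import hand_in
print(hand_in())
```

```text
the job is handed in; nothing more can be done
None
```

I peeled the top tray off by its -x/+y corner, carried it to the lathe, and handed the job in at about 14.6 s with the tray still held under the bowl.

**Peel:** I raised the gripped corner about 34 mm while the opposite corner stayed in the stack, then lifted the tray straight up. The stack stood unmoved in the pictures.

**Carry:** I turned the tray so its long side lies along the spindle. I lowered it clear of the bowl, then slid it in from the mouth side.

**Last checks:**
- **Position:** the tray's centre was about 53 mm toward the mouth side of the bowl's centre and within about 2 mm of the spindle line. The bowl from rim to foot is over the inside of the tray, with about 15 mm to spare at each side of the rim.
- **Clearances:** the tray's rim was about 18–22 mm below the bowl's rim, and its underside about 40 mm above the bed.
- **Level:** the tray was level within about 1° and not moving.
- **Contact:** the force reading showed only the tray's weight, about 2.2 N. I saw nothing touch the bowl, lathe, tool rest, wax tin or gouge, though the final picture was a close crop of the tray.

**Disagreements:**
- A level fit that included clicks on partly hidden corners gave 1.3–2.2° of tilt with large errors. I dropped those clicks and relied on the visible corners and the earlier full fit.
- The lathe model's foot was about 2–3 mm off its position in the picture, which is inside the margins.
- The gripper reads about 5–6 mm opening on the 9 mm rim. It stayed in that range and the tray did not slip.

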